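# Swing the link home in the drill jig and nip it with the cam lever

## Robot

A 6-joint arm with a two-finger parallel gripper is mounted at the origin on a cart in front of the work surface, level with it; the furniture and walls round the work are solid. World frame = base frame: x ahead of the robot, y to its left, z up, the work surface at z = 0. Lengths are in m, angles in rad, forces in N, time in s.
With the tool pointing down it reaches from about 0.375 to 0.925 m from the base axis. Payload 5.7 kg.
Tool frame: the origin (TCP) lies between the finger pads; the fingertips stand 22 mm ahead of it and the grasp point (between the pads) lies 3 mm ahead of it; z points along the fingers, y is the line along which they close (so a half turn about z gives the same grasp; the last joint's range is limited). The gripper opens to 88 mm and grips with 3 to 60 N. Pads are 20 mm wide; open, the fingers measure 115 mm over their backs; the gripper's body (75 mm by 178 mm) begins 61 mm behind the grasp point.
Start: joints at [-1.232, 0.359, 1.51, -0, 1.272, -0.115], TCP at [0.263, -0.539, 0.245] pointing down, gripper open.
Joint ranges: [-2.97, 2.97], [-1.01, 2.36], [0.21, 2.38], [-0.96, 4.11], [0.2, 2.71], [-2.98, 2.98]. Speed limits (rad/s): [2.39, 2.39, 3.14, 3.14, 3.14, 3.14].

## Interface

Orientations are given as a unit quaternion [x, y, z, w].
In Python, from plant import sensors, imaging, robot gives the robot as it stands.
- The arm moves only by the tool apply_moves, never from a script. Its argument "targets" is text: rows parted by semicolons, each of 7 numbers parted by spaces: the turn, a rotation vector about the tool's x, y, z in rad, then the shift along the tool's x, y, z in m, then the closure, from 0 (fully open) to 1 (shut). A call has 1 to 10 rows; each row shifts and turns the commanded pose from where the row before left it, along the tool's axes as they then stand; what a row does not reach is not made up. A row lasts 1/10 s, in which the tool goes at most 50 mm and 8.59 degrees, less where a joint would pass 70% of its speed; a pose out of reach is approached as far as the arm can. A call is refused whole if a number of a shift passes 0.05 or a number of a turn 0.15, either way. A call with a gripper value outside its range is refused whole. The fingers move at their own pace and stop on an object; "grip_force" is the grip in N (left out, the last holds). Time passes only in rows, so rows that do not move let the fingers close. It gives the time, the measured TCP pose, the force, the opening and the grip force at its end, in the units of the state.
- sensors.state(): the state, without advancing time (a new reading comes with each control period).
- imaging.camera(name): name is "scene" or "top" or "wrist"; returns (picture, depth): 384x512x3 uint8, red, green, blue; 384x512 float32, m along the optical axis (not along the pixel's ray), 0 where there is no reading.
- imaging.get_calibration(name): a dict with "mtx" (3x3 intrinsics, pixels), "origin" and "attitude" of the camera in the world. Camera axes: x right, y down, z forward; pixel columns grow to the right and rows downward; lengths in m; the calibration is good to about 2 mm. A picture is of the moment at which its call begins: read the wrist's pose just before it. get_calibration takes no time and is no camera call; for the wrist camera it gives the pose at the moment of the call.
- robot.finish_job(): hands the job in; it is judged then, once.
The state is a dict: "t": time; "joint_pos": joint angles; "joint_velocities": joint speeds; "tau": joint torques, N m; "position": TCP position; "orientation": TCP orientation; "ft_force": force on the tool from outside, world axes, zero at the start; "wrist_torque": the same for the moment, N m; "gripper_width": finger opening in m; "grip_force": force on a finger pad.
Only numpy, scipy, OpenCV 4.12 (cv2) and the standard library are available. Lean on these libraries where they do the work, as an engineer would, in place of code of your own. Each camera call takes 0.05 s, during which the arm holds its last target. There are 200 camera calls.

## Task

A light-alloy link lies with its eye over the dowel pin of the drill jig. Swing it round on the pin by pushing it near its free end until it bears on the stop screw, then swing the ball-ended cam lever round until the cam nips the link firmly, so that it stays clamped under the drill bush when you let go. Never lean on the link or the lever with more than 25 N, and leave the loose things around the jig where they are.

Things in the scene. Friction and masses are not known exactly. Their poses are not given: they have to be found in the camera images.
- jig: drill jig screwed to the bench: steel base plate 180 x 270 x 12 mm. Origin on the bench under the axis of its dowel pin; x points to the far side (the side of stop and bush post), y along the link when it is home, z up. The plate covers x -110 to 70, y -35 to 235 mm. The pin is 13 mm thick and 28 mm tall
- pin (a point): foot of the dowel pin: on the pin's axis, on the plate's top face (12 mm above the bench)
- bush (a point): top of the drill bush, 59 mm above the bench. It sits in a dark bush plate that overhangs the link from a post on the far side: in the jig's frame x -22 to 60 mm, y 67 to 109 mm, underside 42 mm above the bench
- link: plain pale grey light-alloy bar 30 mm wide, 20 mm thick, about 0.4 kg, flat on the plate, its 40 mm round eye (hole 14 mm) over the pin. Origin: underside, on the eye's axis; y points along the bar to its tip 190 mm away, sides at x -15 and +15 mm, z up. Starts swung out 0.2 to 0.45 rad to the jig's -x side; home is within 0.06 rad of the jig's y axis. Friction on the plate: 1 to 4 N at the tip
- link_tip (a point): middle of the link's top face, 7 mm short of the tip. The tip's corner on the -x side is bevelled over the last 13 mm, where the cam bears on it
- stop: adjustable stop: a dark block 26 mm wide, 28 mm tall, with a stop screw 11 mm thick pointing at the link. Origin on the plate's top under the tip of the screw (screw axis 11 mm higher); x points away from the link, block and foot reach to x 55 mm. The screw is reset for each batch, so the link's home place differs by some 4 mm
- cam_lever: eccentric cam and lever on an upright stud (nut's top 65 mm above the bench). Origin on the stud's axis, on the plate's top. Axes as the jig's when fully open; turns about z, anticlockwise seen from above to close. Disc 48 mm across, 11 mm off centre. Starts 0 to 0.2 rad from open; turns against a steady 3 to 5 N of push, stays where left. Closed too early it bars the link's way
- cam_axis (a point): foot of the cam's stud on the plate's top. With the link home the cam meets it after about 1.7 to 2.2 rad of turn from open, then the lever stiffens over some 0.3 rad, for the stud sits in a hard rubber bush that gives a few mm. At 12 to 18 N of push, 80 mm from the axis, it nips firmly and stays
- lever_ball (a point): centre of the black ball, 26 mm across, at the end of the lever, 105 mm from the cam's axis and 55 mm above the bench. The lever is a round rod 12 mm thick, its axis 45 mm above the bench at the hub rising to 55 mm at the ball
- bearing: bystander: ball bearing lying flat, 52 mm across, 15 mm tall, origin under its centre
- bolt: bystander: hex bolt standing on its head, 50 mm tall, origin under its head
- caliper: bystander: vernier caliper lying flat, 220 mm long, 11 mm tall, origin under its middle
- grease_tin: bystander: small round grease tin, 66 mm across, 46 mm tall, origin under its centre

How it is judged:
By the outcome, as a careful person would: the job done as asked, in the order asked, and still so for the second after the job is handed in, with the robot touching nothing.
It also fails if it takes over 72 s, if anything falls off the work surface, if the arm or the gripper's body presses on something with over 40 N, if the wrist force passes 120 N, or if a joint passes its speed limit or range.

## Working session

There is one attempt and no reset: what is moved stays moved. The work goes in short steps, Python scripts to look and compute and a tool call to move; the robot and the scene stay as the last step left them, time stands still between calls to the robot, and variables do not carry over. Pictures are saved under pics/ and viewed, at most 10 in all, crops included, and the job is handed in when it is done.

Besides the shell and the picture viewer there is one more tool, called after ">>>" by a JSON object that holds its "api" and its "payload", one argument or row to a line. apply_moves: Moves the arm, as the interface text tells. Its arguments: {"type":"object","properties":{"targets":{"type":"string"},"grip_force":{"type":"number"}},"required":["targets"]}

```bash
mkdir -p pics
cat > h.py <<'E'
import numpy as np,cv2
from plant import sensors,imaging,robot
from scipy.spatial.transform import Rotation as R
def cal(n):
    c=imaging.get_calibration(n);A=np.array(c['attitude'],float)
    if A.shape!=(3,3): A=R.from_quat(A).as_matrix()
    return np.array(c['mtx']),np.array(c['origin']),A
def snap(n,f):
    K,o,A=cal(n);p,d=imaging.camera(n)
    cv2.imwrite(f'pics/{f}.png',p[:,:,::-1]);np.savez(f'pics/{f}.npz',p=p,d=d,K=K,o=o,A=A)
def at(f,u,v,z=None):
    s=np.load(f'pics/{f}.npz');r=np.linalg.inv(s['K'])@[u,v,1]
    w=s['A']@r
    t=s['d'][int(round(v)),int(round(u))] if z is None else (z-s['o'][2])/w[2]
    return s['o']+w*t
E
python3 - <<'E'
from h import *
snap('top','top0');snap('scene','sc0')
for n in('top','scene','wrist'):
    print(n,imaging.get_calibration(n))
print(sensors.state())
a=cv2.imread('pics/top0.png');b=cv2.imread('pics/sc0.png')
cv2.imwrite('pics/a.png',cv2.resize(a,(780,585)))
E
```

```text
top {'mtx': array([[349.36497883,   0.        , 254.06672294],
       [  0.        , 349.36497883, 194.55193016],
       [  0.        ,   0.        ,   1.        ]]), 'origin': array([0.48149182, 0.31033359, 0.93004609]), 'attitude': array([ 0.71136071, -0.70212419,  0.0293416 , -0.01125361])}
scene {'mtx': array([[469.57045974,   0.        , 255.3890248 ],
       [  0.        , 469.57045974, 190.58357748],
       [  0.        ,   0.        ,   1.        ]]), 'origin': array([-0.01536397,  0.65851933,  0.5743512 ]), 'attitude': array([-0.43113277,  0.78992349, -0.37891644,  0.21579559])}
wrist {'mtx': array([[291.96272224,   0.        , 260.47989178],
       [  0.        , 291.96272224, 197.33005948],
       [  0.        ,   0.        ,   1.        ]]), 'origin': array([ 0.32486281, -0.50891377,  0.38499319]), 'attitude': array([ 0.84129444, -0.5254551 , -0.06788642,  0.10729413])}
{'t': 0.1, 'joint_pos': array([-1.23211150e+00,  3.59453456e-01,  1.51130308e+00, -1.72707031e-05,
        1.27249788e+00, -1.15077694e-01]), 'joint_velocities': array([ 0.00060309, -0.00353558, -0.00211472,  0.00083979, -0.00067523,
        0.00110442]), 'tau': array([-1.27201711e-03, -5.16357243e+01, -2.71404415e+01,  6.74350653e-02,
        2.75235192e-02, -3.16508181e-05]), 'position': array([ 0.2628171 , -0.53873497,  0.24388947]), 'orientation': array([ 9.74371752e-01,  2.24942211e-01, -1.00902260e-04, -8.24771359e-04]), 'ft_force': array([-0.495929  ,  0.34692094, -0.00221354]), 'wrist_torque': array([-0.04294041,  0.00164457, -0.0409793 ]), 'grip_force': 0.0, 'gripper_width': 0.08786830546252447}
```

View pics/a.png

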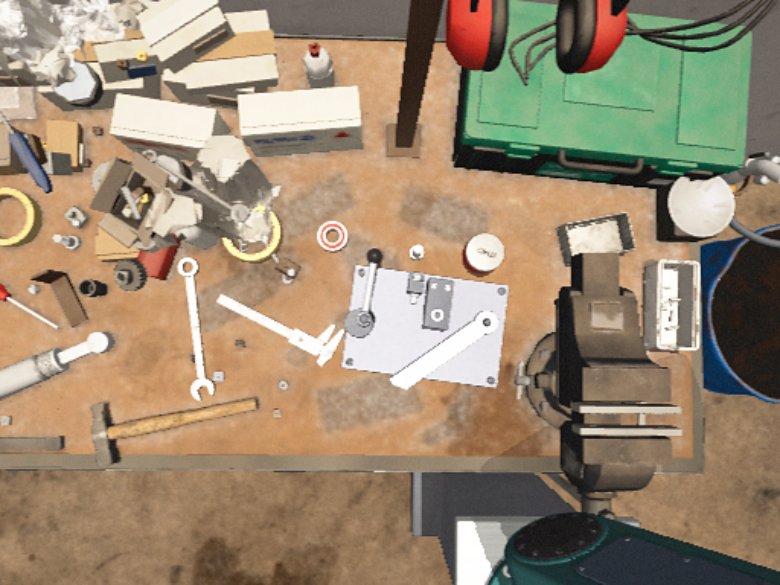

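View pics/sc0.png

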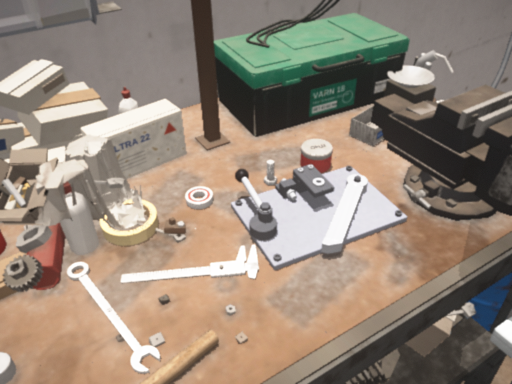

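The top view shows the jig with its pin at about (487,322) and the cam at (360,322). The ball is at (374,256), the bush at (437,314) and the link tip near (402,381). The bolt stands at (417,252), and the caliper jaws end near (340,335). I'll enlarge it to get closer positions.

Run:
```python
from h import *
a=cv2.imread('pics/top0.png')[150:265,205:345]
cv2.imwrite('pics/b.png',cv2.resize(a,None,fx=5,fy=5,interpolation=cv2.INTER_CUBIC))
```

```text
(no output)
```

View pics/b.png

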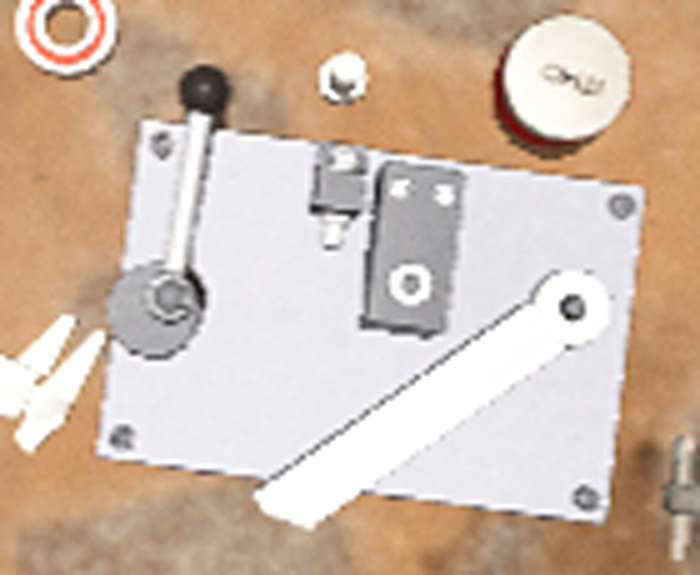

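```bash
cat >> h.py <<'E'
def c(u,v,z): return at('top0',(u+.5)/5-.5+205,(v+.5)/5-.5+150,z)
E
python3 - <<'E'
from h import *
np.set_printoptions(precision=4,suppress=True)
J=np.array([[70,235],[70,-35],[-110,-35],[-110,235.]])/1000
W=np.array([c(143,120,.012),c(643,185,.012),c(605,522,.012),c(97,457,.012)])[:,:2]
# rigid fit
Jm,Wm=J.mean(0),W.mean(0);U,S,Vt=np.linalg.svd((J-Jm).T@(W-Wm))
Rm=(U@Vt).T; t=Wm-Rm@Jm
print('res',(J@Rm.T+t-W)*1e3,'yaw',np.arctan2(Rm[1,0],Rm[0,0]),'org',t)
np.savez('jig.npz',R=Rm,t=t)
for n,p in dict(pin=(573,307,.040),ball=(204,90,.055),stud=(172,297,.065),disc=(156,310,.05),bush=(409,285,.059),stop=(330,246,.023),tipUL=(255,493,.032),tipLow=(310,528,.032),bolt=(343,78,.05),tin=(567,78,.046),jaw1=(72,318,.011),jaw2=(102,335,.011)).items():
    w=c(*p);print(n,w,'jig',(Rm.T@(w[:2]-t))*1e3)
s=np.load('pics/top0.npz')
print('depth z at link,disc',at('top0',268,239.5),at('top0',235,214),at('top0',285,225))
E
```

```text
res [[ 1.0733  1.3493]
 [ 0.4845 -1.4511]
 [-0.8045 -0.8481]
 [-0.7534  0.9499]] yaw -0.1156763167068108 org [0.4934 0.1189]
pin [0.493  0.1207 0.04  ] jig [-0.6713  1.7207]
ball [0.5996 0.3109 0.055 ] jig [ 83.335  202.9969]
stud [0.4951 0.3253 0.065 ] jig [-22.1956 205.2256]
disc [0.4887 0.3335 0.05  ] jig [-29.4957 212.6321]
bush [0.5027 0.2071 0.059 ] jig [-1.0122 88.723 ]
stop [0.5233 0.2443 0.023 ] jig [ 15.2043 127.9683]
tipUL [0.3961 0.2821 0.032 ] jig [-115.4938  150.8357]
tipLow [0.3787 0.2538 0.032 ] jig [-129.5734  120.7054]
bolt [0.6076 0.2404 0.05  ] jig [ 99.3423 133.8936]
tin [0.61   0.1252 0.046 ] jig [115.0339  19.7494]
jaw1 [0.4843 0.3785 0.011 ] jig [-39.0752 256.7685]
jaw2 [0.4756 0.3626 0.011 ] jig [-45.8894 240.0221]
depth z at link,disc [0.4184 0.2504 0.0292] [0.4827 0.3359 0.033 ] [0.4554 0.2045 0.0079]
```

```bash
cat >> h.py <<'E'
np.set_printoptions(precision=4,suppress=True)
def jig(x,y):
    j=np.load('jig.npz');return j['R']@[x,y]+j['t']
def tojig(p):
    j=np.load('jig.npz');return j['R'].T@(np.array(p)[:2]-j['t'])
def delta(*w):
    "tool-frame shift from present pose to world xyz"
    s=sensors.state();return R.from_quat(s['orientation']).as_matrix().T@(np.array(w)-s['position'])
def show():
    s=sensors.state();m=R.from_quat(s['orientation']).as_matrix()
    print('t',s['t'],'p',s['position'],'jig',tojig(s['position'])*1e3,'yaw',np.arctan2(m[1,0],m[0,0]),'down',m[:,2],'F',s['ft_force'],'w',s['gripper_width'])
E
python3 - <<'E'
from h import *
s=np.load('pics/top0.npz');d=s['d'];v,u=np.mgrid[:384,:512]
r=np.stack([u,v,np.ones_like(u)],-1)@np.linalg.inv(s['K']).T@s['A'].T
P=(s['o']+r*d[...,None])[d>0]
for y in np.arange(-.5,.4,.05):
    print(round(y,2),[round(float(P[(abs(P[:,0]-x)<.025)&(abs(P[:,1]-y)<.025)][:,2].max(initial=-9)),2) for x in np.arange(.25,.71,.05)])
show()
E
```

```text
-0.5 [-9.0, -9.0, -0.19, -0.2, -9.0, -9.0, -9.0, -9.0, -0.2, -0.19]
-0.45 [-9.0, -9.0, -0.2, -0.19, -0.2, -9.0, -0.2, -0.2, -0.05, -9.0]
-0.4 [-9.0, -9.0, -9.0, -9.0, -0.19, -0.19, -0.19, -0.2, -0.05, -0.05]
-0.35 [-9.0, -9.0, -9.0, -9.0, -9.0, -9.0, -9.0, -9.0, -9.0, -0.01]
-0.3 [-0.01, -0.01, -0.01, -0.01, -0.01, -0.01, -0.01, -0.01, 0.08, 0.08]
-0.25 [0.0, 0.0, 0.0, 0.0, 0.06, 0.05, 0.05, 0.05, 0.09, 0.09]
-0.2 [0.0, 0.0, 0.0, 0.0, 0.05, 0.05, 0.05, 0.05, 0.09, 0.09]
-0.15 [-9.0, 0.01, 0.01, -9.0, 0.05, 0.05, 0.06, 0.05, 0.09, 0.13]
-0.1 [0.17, 0.2, 0.21, 0.2, 0.2, 0.13, 0.12, 0.05, 0.04, 0.15]
-0.05 [0.48, 0.2, 0.21, 0.2, 0.19, 0.14, 0.13, 0.12, 0.05, 0.15]
-0.0 [0.47, 0.2, 0.21, 0.2, 0.2, 0.14, 0.13, 0.12, 0.04, 0.15]
0.05 [0.43, 0.0, 0.2, 0.21, 0.04, 0.0, 0.0, 0.0, 0.0, 0.0]
0.1 [0.39, 0.0, 0.0, 0.02, 0.03, 0.04, 0.02, 0.05, 0.05, 0.0]
0.15 [0.0, 0.0, 0.0, 0.02, 0.04, 0.04, 0.02, 0.05, 0.05, 0.0]
0.2 [0.0, 0.0, 0.0, 0.03, 0.04, 0.06, 0.06, 0.0, 0.0, 0.0]
0.25 [0.0, 0.0, 0.0, 0.04, 0.03, 0.05, 0.04, 0.05, 0.0, 0.0]
0.3 [0.0, 0.0, 0.0, 0.03, 0.03, 0.06, 0.06, 0.07, 0.0, 0.0]
0.35 [0.0, 0.0, 0.0, 0.02, 0.04, 0.07, 0.05, 0.02, 0.02, 0.0]
t 0.1 p [ 0.2628 -0.5387  0.2439] jig [-153.1798 -679.8583] yaw 0.45376746845000404 down [-0.0006  0.0016 -1.    ] F [-0.4959  0.3469 -0.0022] w 0.08786830546252447
```

>>> {"api": "apply_moves", "payload": {
  "targets": "0 0 0 0 0 -0.05 1;0 0 0 0.03 -0.01 -0.02 1;0 0 0 0.038 -0.015 0 1;0 0 0 0.038 -0.015 0 1;0 0 0 0.038 -0.015 0 1;0 0 0 0.038 -0.015 0 1;0 0 0 0.038 -0.015 0 1;0 0 0 0.03 -0.024 0 1;0 0 0 0.03 -0.024 0 1;0 0 0 0.03 -0.024 0 1",
  "grip_force": 20
}}

```text
t: 1.1
position: [0.4731, -0.2606, 0.3143]
orientation: [0.974, 0.225, -0.0, -0.0]
ft_force: [0.0, -0.2, 0.1]
gripper_width: 0.0114
grip_force: 0.0
```

>>> {"api": "apply_moves", "payload": {
  "targets": "0 0 0 0.03 -0.024 0 1;0 0 0 0.03 -0.024 0 1;0 0 0 0.03 -0.024 0 1;0 0 0 0.03 -0.024 0 1;0 0 0 0.03 -0.024 0 1;0 0 0 0 -0.04 0 1;0 0 0 0 -0.04 0 1;0 0 0 0 -0.04 0 1;0 0 0 0 -0.04 0 1;0 0 0 0 -0.04 0 1"
}}

```text
t: 2.1
position: [0.4661, 0.0924, 0.3144]
orientation: [0.974, 0.225, -0.0, -0.0]
ft_force: [0.9, 0.1, -0.1]
gripper_width: 0.0006
grip_force: 0.0
```

>>> {"api": "apply_moves", "payload": {
  "targets": "0 0 -0.14 0 0 0 1;0 0 -0.14 0 0 0 1;0 0 -0.14 0 0 0 1;0 0 -0.14 0 0 0 1;0 0 -0.14 0 0 0 1;0 0 -0.15 0 0 0 1;0 0 -0.15 0 0 0 1;0 0 0 0 0 0 1"
}}

```text
t: 2.9
position: [0.467, 0.0911, 0.3143]
orientation: [0.747, 0.665, -0.0, -0.0]
ft_force: [-0.4, -0.4, -0.2]
gripper_width: 0.0005
grip_force: 0.0
```

Run:
```python
from h import *
show(); print(sensors.state()['joint_pos'])
print(delta(*jig(-.150,.082),.15))
```

```text
t 2.9 p [0.467  0.0911 0.3143] jig [-23.0729 -30.6341] yaw 1.4551641117418623 down [-0.0009  0.0001 -1.    ] F [-0.4491 -0.4063 -0.1855] w 0.0005316689738280449
[0.0473 0.1153 1.6649 0.0001 1.3623 0.1629]
[ 0.1126 -0.1268  0.1644]
```

>>> {"api": "apply_moves", "payload": {
  "targets": "0 0 0 0.028 -0.032 0 1;0 0 0 0.028 -0.032 0 1;0 0 0 0.028 -0.032 0 1;0 0 0 0.028 -0.032 0 1;0 0 0 0 0 0.03 1;0 0 0 0 0 0.03 1;0 0 0 0 0 0.03 1;0 0 0 0 0 0 1"
}}

```text
t: 3.7
position: [0.3503, 0.2163, 0.2217]
orientation: [0.748, 0.663, -0.003, -0.001]
ft_force: [-0.9, -0.9, 0.6]
gripper_width: 0.0007
grip_force: 0.0
```

Run:
```python
from h import *
show(); snap('wrist','w1')
a=cv2.imread('pics/w1.png');cv2.imwrite('pics/w1b.png',cv2.resize(a,(780,585)))
```

```text
t 3.7 p [0.3503 0.2163 0.2217] jig [-153.4026   80.1958] yaw 1.4504546384737798 down [-0.0069 -0.0027 -1.    ] F [-0.8633 -0.8566  0.5841] w 0.0006775089509758978
```

View pics/w1b.png

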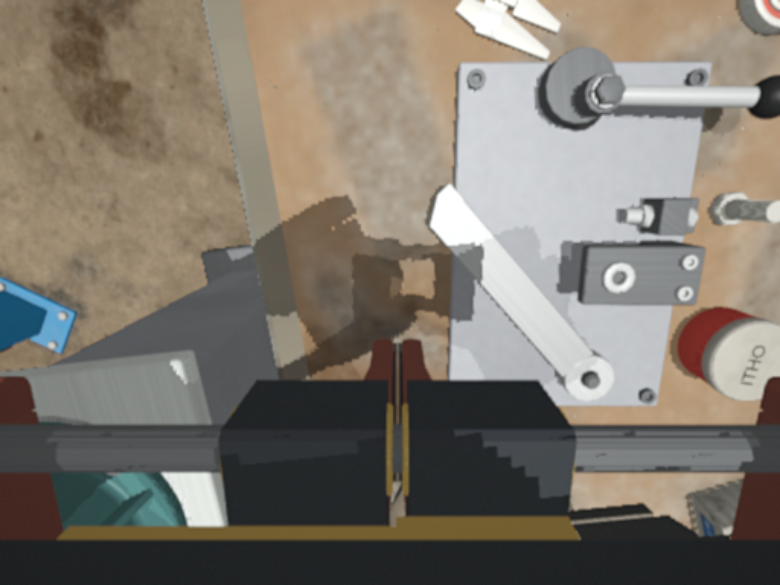

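The wrist view shows the pin at (591,379), the link tip's end corner at (450,187), the bevel start at (430,215), the closed fingers near (398,370) and the cam stud at (605,90). I'll cross-check these against the top view and work out the arc.

Run:
```python
from h import *
k=512/780
for n,(u,v,z) in dict(pin=(591,379,.04),tipUL=(450,187,.032),tipLow=(430,218,.032),stud=(605,90,.065),ball=(768,98,.055),screw=(617,215,.023),bush=(620,277,.059)).items():
    print(n,tojig(at('w1',u*k,v*k,z))*1e3)
show();print(delta(*jig(-.15,.084),.040))
pin=np.array([-.0005,.0015]);prev=None
for f in np.r_[.90,.737:-.01:-.0737]:
    h=13.5*np.cos(f)+10*np.sin(f);h/=1e3
    p=pin+.158*np.array([-np.sin(f),np.cos(f)])-(.015+h)*np.array([np.cos(f),np.sin(f)])
    print(round(f,3),p*1e3,None if prev is None else (p-prev)[::-1]*1e3);prev=p
```

```text
pin [-2.4011  0.1107]
tipUL [-115.7738  146.3769]
tipLow [-129.8347  124.4424]
stud [-25.9013 203.8698]
ball [ 82.0186 200.4404]
screw [ 10.667  125.4397]
bush [ 0.6726 85.6062]
t 3.75 p [0.3518 0.2168 0.2236] jig [-152.0112   80.8579] yaw 1.4509394633385821 down [-0.0042 -0.0016 -1.    ] F [1.2308 0.068  0.0549] w 0.0005448660022461014
[0.0035 0.0027 0.1835]
0.9 [-143.6754   75.255 ] None
0.737 [-130.1732   97.1809] [21.9259 13.5022]
0.663 [-122.837   106.4217] [9.2408 7.3363]
0.59 [-114.7677  115.1526] [8.7309 8.0693]
0.516 [-105.9977  123.3097] [8.1571 8.77  ]
0.442 [-96.5655 130.8308] [7.5211 9.4322]
0.369 [-86.5159 137.656 ] [ 6.8251 10.0496]
0.295 [-75.9001 143.7283] [ 6.0723 10.6158]
0.221 [-64.7751 148.9948] [ 5.2665 11.125 ]
0.147 [-53.2039 153.4068] [ 4.412  11.5712]
0.074 [-41.2545 156.921 ] [ 3.5142 11.9494]
0.0 [-29.  159.5] [ 2.579  12.2545]
```

>>> {"api": "apply_moves", "payload": {
  "targets": "0 0 0 0 0 0.045 1;0 0 0 0 0 0.045 1;0 0 0 0 0 0.045 1;0 0 0 0 0 0.028 1;0 0 0 0 0 0.02 1;0 0 0 0.004 0.006 0 1;0 0 0 0.004 0.005 0 1;0 0 0 0.004 0.004 0 1;0 0 0 0 0 0 1"
}}

```text
t: 4.65
position: [0.3724, 0.2288, 0.0433]
orientation: [0.747, 0.664, 0.002, 0.001]
ft_force: [0.5, -0.6, 0.4]
gripper_width: 0.0004
grip_force: 0.0
```

Run:
```python
from h import *
show();print(delta(*jig(-.1302,.0972),.040))
```

```text
t 4.65 p [0.3724 0.2288 0.0433] jig [-132.9302   95.2124] yaw 1.4535140554261377 down [ 0.0044  0.002  -1.    ] F [ 0.5239 -0.5736  0.4143] w 0.0003865130300565374
[0.002  0.0027 0.0033]
```

>>> {"api": "apply_moves", "payload": {
  "targets": "0 0 0 0.002 0.003 0 1;0 0 0 0.003 0.002 0 1;0 0 0 0.003 0.003 0 1;0 0 0 0.004 0.004 0 1;0 0 0 0.004 0.004 0 1;0 0 0 0.004 0.004 0 1;0 0 0 0.004 0.004 0 1;0 0 0 0.004 0.004 0 1"
}}

```text
t: 5.45
position: [0.4019, 0.2526, 0.0417]
orientation: [0.747, 0.665, 0.001, 0.0]
ft_force: [-1.4, -2.1, -1.2]
gripper_width: 0.0003
grip_force: 0.9
```

>>> {"api": "apply_moves", "payload": {
  "targets": "0 0 0 0.004 0.0045 0 1;0 0 0 0.004 0.0045 0 1;0 0 0 0.0035 0.005 0 1;0 0 0 0.0035 0.005 0 1;0 0 0 0.003 0.005 0 1;0 0 0 0.003 0.005 0 1;0 0 0 0.003 0.006 0 1;0 0 0 0.0025 0.006 0 1"
}}

```text
t: 6.25
position: [0.445, 0.2738, 0.0417]
orientation: [0.747, 0.665, 0.0, -0.0]
ft_force: [-1.7, -1.8, 0.7]
gripper_width: 0.0003
grip_force: 0.8
```

Run:
```python
from h import *
show()
snap('wrist','w2');snap('top','top2')
show()
a=cv2.imread('pics/w2.png')[:,100:];b=cv2.imread('pics/top2.png')[150:265,205:345]
cv2.imwrite('pics/w2b.png',np.hstack([cv2.resize(a,(412,384)),cv2.resize(b,(380,384))]))
```

```text
t 6.25 p [0.445  0.2738 0.0417] jig [-65.9636 148.2617] yaw 1.453764726663947 down [ 0.0001  0.0002 -1.    ] F [-1.6878 -1.8413  0.6898] w 0.0003215538174488283
t 6.35 p [0.4463 0.2743 0.0419] jig [-64.7393 148.9328] yaw 1.4534919458657072 down [ 0.0022  0.0013 -1.    ] F [ 0.7235 -0.783   0.2209] w -5.281810504106585e-06
```

View pics/w2b.png

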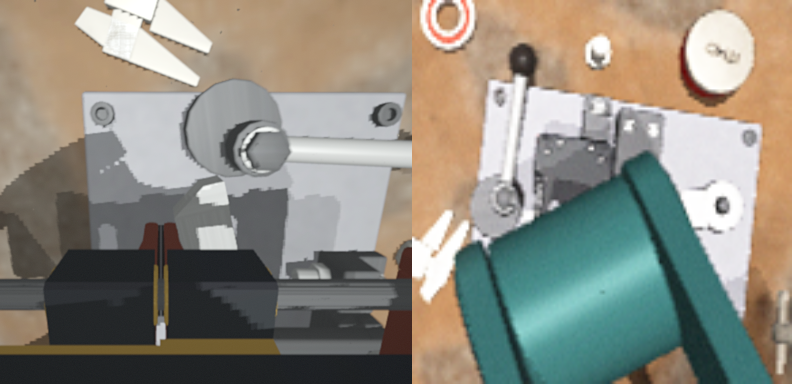

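The fingers are pushing on the link's side, and its tip in the left half (about (205,190)) is still just short of the cam disc. I'll keep going at a gentle pace.

>>> {"api": "apply_moves", "payload": {
  "targets": "0 0 0 0.002 0.0045 0 1;0 0 0 0.002 0.0045 0 1;0 0 0 0.0015 0.0045 0 1;0 0 0 0.001 0.0045 0 1;0 0 0 0.001 0.004 0 1"
}}

```text
t: 6.85
position: [0.4679, 0.2786, 0.0417]
orientation: [0.747, 0.665, 0.0, 0.0]
ft_force: [-0.9, -1.4, 0.3]
gripper_width: 0.0004
grip_force: 0.8
```

>>> {"api": "apply_moves", "payload": {
  "targets": "0 0 0 0.001 0.003 0 1;0 0 0 0.0005 0.002 0 1"
}}

```text
t: 7.05
position: [0.4726, 0.2793, 0.0417]
orientation: [0.747, 0.665, -0.0, -0.0]
ft_force: [-2.5, -1.8, 1.3]
gripper_width: 0.0008
grip_force: 1.1
```

>>> {"api": "apply_moves", "payload": {
  "targets": "0 0 0 0 0.002 0 1;0 0 0 0 0 0 1"
}}

```text
t: 7.25
position: [0.4749, 0.2793, 0.0418]
orientation: [0.747, 0.664, 0.0, 0.0]
ft_force: [-0.9, -0.3, -0.3]
gripper_width: 0.0005
grip_force: 0.3
```

Run:
```python
from h import *
show()
```

```text
t 7.25 p [0.4749 0.2793 0.0418] jig [-36.9278 157.2321] yaw 1.4536391383528835 down [ 0.0008  0.0006 -1.    ] F [-0.8757 -0.2656 -0.3404] w 0.0005058143943457682
```

>>> {"api": "apply_moves", "payload": {
  "targets": "0 0 0 0 0.0015 0 1;0 0 0 0 0.0015 0 1"
}}

```text
t: 7.45
position: [0.4775, 0.279, 0.0418]
orientation: [0.747, 0.665, 0.0, -0.0]
ft_force: [-0.4, 0.2, -0.8]
gripper_width: 0.0008
grip_force: 0.6
```

>>> {"api": "apply_moves", "payload": {
  "targets": "0 0 0 0 0.0015 0 1;0 0 0 0 0.001 0 1"
}}

```text
t: 7.65
position: [0.4801, 0.2787, 0.0417]
orientation: [0.747, 0.665, 0.0, -0.0]
ft_force: [-2.2, 2.1, -0.4]
gripper_width: 0.0004
grip_force: 0.9
```

>>> {"api": "apply_moves", "payload": {
  "targets": "0 0 0 0 0.001 0 1;0 0 0 0 0.0005 0 1"
}}

```text
t: 7.85
position: [0.4813, 0.2784, 0.0417]
orientation: [0.747, 0.665, 0.0, -0.0]
ft_force: [-1.7, 1.7, 0.1]
gripper_width: 0.0003
grip_force: 1.0
```

>>> {"api": "apply_moves", "payload": {
  "targets": "0 0 0 0 0.001 0 1;0 0 0 0 0 0 1"
}}

```text
t: 8.05
position: [0.4824, 0.2782, 0.0417]
orientation: [0.747, 0.665, 0.0, -0.0]
ft_force: [-1.9, 1.4, 1.3]
gripper_width: 0.0006
grip_force: 0.9
```

>>> {"api": "apply_moves", "payload": {
  "targets": "0 0 0 0 0.001 0 1;0 0 0 0 0 0 1"
}}

```text
t: 8.25
position: [0.4833, 0.2781, 0.0417]
orientation: [0.747, 0.665, 0.0, -0.0]
ft_force: [-3.0, 1.6, 0.5]
gripper_width: 0.0003
grip_force: 1.2
```

>>> {"api": "apply_moves", "payload": {
  "targets": "0 0 0 0 0.001 0 1;0 0 0 0 0 0 1"
}}

```text
t: 8.45
position: [0.4843, 0.278, 0.0417]
orientation: [0.747, 0.665, 0.0, -0.0]
ft_force: [-2.5, 2.6, 0.9]
gripper_width: 0.0003
grip_force: 1.4
```

>>> {"api": "apply_moves", "payload": {
  "targets": "0 0 0 0 0.001 0 1;0 0 0 0 0 0 1"
}}

```text
t: 8.65
position: [0.4854, 0.2779, 0.0417]
orientation: [0.747, 0.665, 0.0, -0.0]
ft_force: [-2.1, 2.8, 1.6]
gripper_width: 0.0005
grip_force: 1.4
```

>>> {"api": "apply_moves", "payload": {
  "targets": "0 0 0 0 0.001 0 1;0 0 0 0 0 0 1"
}}

```text
t: 8.85
position: [0.4864, 0.2777, 0.0417]
orientation: [0.747, 0.665, 0.0, -0.0]
ft_force: [-2.8, 2.1, 1.1]
gripper_width: 0.0007
grip_force: 1.5
```

Run:
```python
from h import *
show()
snap('wrist','w3')
a=cv2.imread('pics/w3.png')[60:280,120:420]
cv2.imwrite('pics/w3b.png',cv2.resize(a,None,fx=2.6,fy=2.6,interpolation=cv2.INTER_CUBIC))
```

```text
t 8.85 p [0.4864 0.2777 0.0417] jig [-25.3456 156.9504] yaw 1.453710049561698 down [ 0.0001  0.0002 -1.    ] F [-2.7841  2.0957  1.1427] w 0.0007143069313538923
```

View pics/w3b.png

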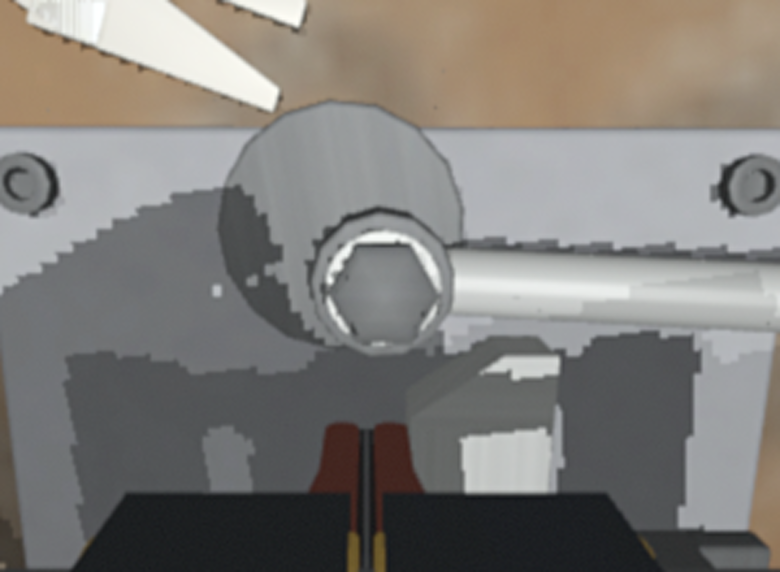

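The link is almost parallel to the jig, with its left edge at about (412,420) and the fingers touching it, but no stop force has shown yet. I'll go on in 1 mm steps.

>>> {"api": "apply_moves", "payload": {
  "targets": "0 0 0 0 0.001 0 1;0 0 0 0 0 0 1"
}}

```text
t: 9.1
position: [0.4873, 0.2776, 0.0417]
orientation: [0.747, 0.665, 0.0, -0.0]
ft_force: [-3.5, 1.9, 1.3]
gripper_width: 0.0002
grip_force: 1.7
```

>>> {"api": "apply_moves", "payload": {
  "targets": "0 0 0 0 0.001 0 1;0 0 0 0 0 0 1"
}}

```text
t: 9.3
position: [0.4874, 0.2775, 0.0417]
orientation: [0.747, 0.664, -0.001, -0.001]
ft_force: [-5.3, 3.9, 3.5]
gripper_width: 0.0004
grip_force: 2.9
```

>>> {"api": "apply_moves", "payload": {
  "targets": "0 0 0 0 0.001 0 1;0 0 0 0 0 0 1"
}}

```text
t: 9.5
position: [0.4874, 0.2775, 0.0416]
orientation: [0.747, 0.664, -0.001, -0.001]
ft_force: [-7.5, 5.2, 5.8]
gripper_width: 0.0003
grip_force: 4.1
```

The link is on the stop: the position has stalled and the force is up to about 10 N. Next I back off, rise, and set up behind the lever.

>>> {"api": "apply_moves", "payload": {
  "targets": "0 0 0 0 -0.002 0 1;0 0 0 0 -0.01 0 1;0 0 0 0 -0.02 0 1;0 0 0 0 0 -0.04 1;0 0 0 0 0 -0.05 1;0 0 0 0 0 -0.02 1;0 0 0 0 0.04 0 1;0 0 0 0 0.04 0 1;0 0 0 0 0.03 0 1;0 0 0 0 0 0 1"
}}

```text
t: 10.5
position: [0.5715, 0.2675, 0.1521]
orientation: [0.748, 0.664, 0.002, 0.002]
ft_force: [-0.2, 0.3, -0.3]
gripper_width: 0.0004
grip_force: 0.0
```

Run:
```python
from h import *
show();snap('wrist','w4');show()
a=cv2.imread('pics/w4.png');cv2.imwrite('pics/w4b.png',cv2.resize(a,(780,585)))
```

```text
t 10.5 p [0.5715 0.2675 0.1521] jig [ 60.3796 156.6548] yaw 1.4519684339451628 down [ 0.0054  0.0004 -1.    ] F [-0.2415  0.3294 -0.2678] w 0.00038138226825708006
t 10.55 p [0.5686 0.2676 0.1515] jig [ 57.4486 156.3745] yaw 1.452271527388671 down [ 0.0018 -0.0001 -1.    ] F [-1.072  -1.0199 -0.3   ] w 0.00032559789369826785
```

View pics/w4b.png

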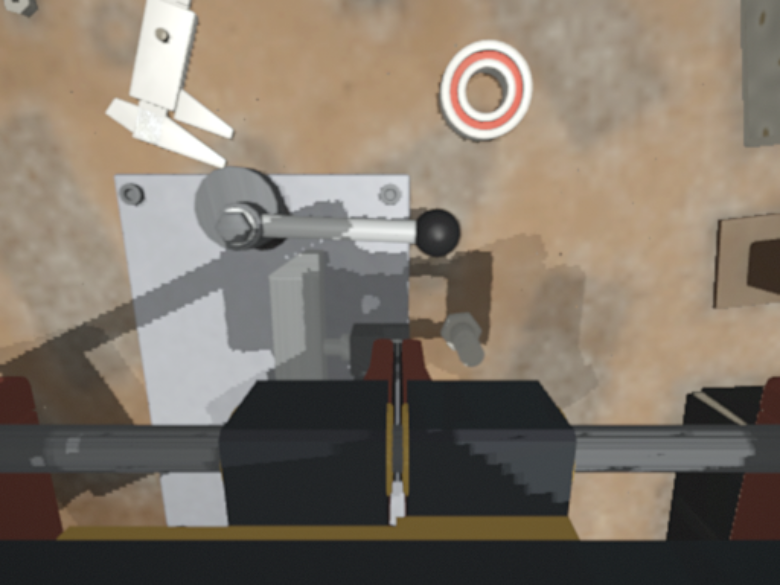

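The wrist view shows the link against the stop screw near (325,345). The lever runs from the stud at (238,228) to the ball at (437,232), and the bolt stands at (465,340), clear of my planned descent. Now I'll compute the lever arc.

Run:
```python
from h import *
k=512/780
st=tojig(at('w4',238*k,228*k,.065))*1e3;ba=tojig(at('w4',437*k,232*k,.055))*1e3
print(st,ba,np.linalg.norm(ba-st),'bolt top',tojig(at('w4',463*k,325*k,.05))*1e3)
for z in(.03,): print('tipR',tojig(at('w4',320*k,255*k,.032))*1e3,'tipL',tojig(at('w4',272*k,278*k,.032))*1e3)
S=np.array([-24,204.5]);prev=None
for i,f in enumerate(np.arange(0,2.81,.1)):
    h=13.5*abs(np.sin(f))+10*abs(np.cos(f))+6
    # contact corner at radius 76: shift centre along the rod
    n=np.array([-np.sin(f),np.cos(f)]);e=np.array([np.cos(f),np.sin(f)])
    p=S+74*e-h*n
    print(round(f,2),p,None if prev is None else (p-prev)[::-1]);prev=p
show();print(delta(*jig(.050,.172),.058))
```

```text
[-19.2646 204.2526] [ 82.8021 200.8765] 102.12254463374661 bolt top [ 99.2327 147.3378]
tipR [ 16.1066 185.2958] tipL [-13.2177 171.5618]
0.0 [ 50.  188.5] None
0.1 [ 51.3572 194.6763] [6.1763 1.3572]
0.2 [ 52.1969 201.0873] [6.411  0.8397]
0.3 [ 52.4702 207.6985] [6.6112 0.2733]
0.4 [ 52.129  214.4649] [ 6.7664 -0.3412]
0.5 [ 51.128  221.3306] [ 6.8656 -1.0011]
0.6 [ 49.427  228.2285] [ 6.8979 -1.701 ]
0.7 [ 46.9936 235.0814] [ 6.853  -2.4334]
0.8 [ 43.8054 241.803 ] [ 6.7216 -3.1882]
0.9 [ 39.852  248.2991] [ 6.4961 -3.9534]
1.0 [ 35.1367 254.47  ] [ 6.1709 -4.7153]
1.1 [ 29.6782 260.2129] [ 5.7429 -5.4585]
1.2 [ 23.5114 265.4243] [ 5.2114 -6.1668]
1.3 [ 16.6878 270.0031] [ 4.5788 -6.8237]
1.4 [  9.2752 273.8534] [ 3.8503 -7.4126]
1.5 [  1.3576 276.8876] [ 3.0342 -7.9176]
1.6 [ -6.383  279.0462] [ 2.1586 -7.7405]
1.7 [-13.0309 280.5472] [ 1.501  -6.6479]
1.8 [-19.9541 281.4312] [ 0.884  -6.9232]
1.9 [-27.0973 281.6411] [ 0.21   -7.1432]
2.0 [-34.393  281.1251] [-0.5161 -7.2957]
2.1 [-41.7622 279.8384] [-1.2867 -7.3692]
2.2 [-49.1156 277.7464] [-2.092  -7.3534]
2.3 [-56.3547 274.8265] [-2.9199 -7.2391]
2.4 [-63.3742 271.0702] [-3.7562 -7.0194]
2.5 [-70.0639 266.4849] [-4.5854 -6.6897]
2.6 [-76.312  261.0943] [-5.3905 -6.2481]
2.7 [-82.0074 254.9402] [-6.1542 -5.6954]
2.8 [-87.0433 248.0813] [-6.8588 -5.0358]
t 10.55 p [0.5686 0.2676 0.1515] jig [ 57.4486 156.3745] yaw 1.452271527388671 down [ 0.0018 -0.0001 -1.    ] F [-1.072  -1.0199 -0.3   ] w 0.00032559789369826785
[ 0.0156 -0.0077  0.0935]
```

>>> {"api": "apply_moves", "payload": {
  "targets": "0 0 0 0.0155 -0.0075 0 1;0 0 0 0 0 0.045 1;0 0 0 0 0 0.035 1;0 0 0 0 0 0.0135 1;0 0 0 0.005 0 0 1;0 0 0 0.005 0 0 1;0 0 0 0.004 0 0 1;0 0 0 0.002 0 0 1;0 0 0 0 0 0 1"
}}

```text
t: 11.45
position: [0.5636, 0.3005, 0.0594]
orientation: [0.747, 0.665, 0.001, 0.001]
ft_force: [-0.9, -4.0, 3.2]
gripper_width: 0.0004
grip_force: 1.9
```

Run:
```python
from h import *
show()
```

```text
t 11.45 p [0.5636 0.3005 0.0594] jig [ 48.7352 188.4809] yaw 1.4541898001185916 down [ 0.0017  0.0001 -1.    ] F [-0.9215 -4.0235  3.2492] w 0.00040730449257661496
```

In contact with the rod where predicted (4 N). I'll follow the arc.

>>> {"api": "apply_moves", "payload": {
  "targets": "0 0 0 0.0062 0.0013 0 1;0 0 0 0.0064 0.0008 0 1;0 0 0 0.0066 0.0003 0 1;0 0 0 0.0068 -0.0003 0 1;0 0 0 0.0069 -0.001 0 1"
}}

```text
t: 11.95
position: [0.5668, 0.3319, 0.0584]
orientation: [0.747, 0.665, -0.001, -0.0]
ft_force: [-3.2, -6.6, 0.6]
gripper_width: 0.0005
grip_force: 2.7
```

>>> {"api": "apply_moves", "payload": {
  "targets": "0 0 0 0.0069 -0.0017 0 1;0 0 0 0.0069 -0.0024 0 1;0 0 0 0.0067 -0.0032 0 1;0 0 0 0.0065 -0.004 0 1;0 0 0 0.0062 -0.0047 0 1"
}}

```text
t: 12.45
position: [0.5561, 0.3669, 0.0586]
orientation: [0.747, 0.665, -0.0, 0.001]
ft_force: [0.9, -6.2, 0.3]
gripper_width: 0.0006
grip_force: 2.4
```

>>> {"api": "apply_moves", "payload": {
  "targets": "0 0 0 0.0057 -0.0055 0 1;0 0 0 0.0052 -0.0062 0 1;0 0 0 0.0046 -0.0068 0 1;0 0 0 0.0038 -0.0074 0 1;0 0 0 0.003 -0.0079 0 1"
}}

```text
t: 12.95
position: [0.5265, 0.3939, 0.0592]
orientation: [0.747, 0.664, 0.001, 0.001]
ft_force: [3.4, -4.8, 0.4]
gripper_width: 0.0001
grip_force: 2.2
```

Run:
```python
from h import *
show()
```

```text
t 12.95 p [0.5265 0.3939 0.0592] jig [  1.0938 277.0184] yaw 1.4535872863983956 down [ 0.0033  0.0006 -1.    ] F [ 3.4347 -4.8141  0.3725] w 0.00013546794582322465
```

>>> {"api": "apply_moves", "payload": {
  "targets": "0 0 0 0.0022 -0.0077 0 1;0 0 0 0.0015 -0.0066 0 1;0 0 0 0.0005 -0.0035 0 1"
}}

```text
t: 13.25
position: [0.5098, 0.4005, 0.0594]
orientation: [0.747, 0.665, 0.002, 0.001]
ft_force: [4.4, -4.9, -1.0]
gripper_width: 0.0007
grip_force: 2.6
```

>>> {"api": "apply_moves", "payload": {
  "targets": "0 0 0 0.0004 -0.0035 0 1;0 0 0 0.0001 -0.0035 0 1;0 0 0 0.0001 -0.0036 0 1"
}}

```text
t: 13.55
position: [0.5001, 0.4025, 0.0595]
orientation: [0.747, 0.665, 0.003, 0.001]
ft_force: [5.2, -3.2, -1.3]
gripper_width: 0.0005
grip_force: 2.5
```

>>> {"api": "apply_moves", "payload": {
  "targets": "0 0 0 -0.0002 -0.0036 0 1;0 0 0 -0.0003 -0.0036 0 1;0 0 0 -0.0006 -0.0037 0 1"
}}

```text
t: 13.85
position: [0.4896, 0.4032, 0.0596]
orientation: [0.747, 0.665, 0.003, 0.001]
ft_force: [6.4, -3.3, -0.2]
gripper_width: 0.0007
grip_force: 2.7
```

```bash
cat >> h.py <<'E'
def lev():
    show();s=sensors.state();v=tojig(s['position'])*1e3-[-22,204.5]
    j=np.load('jig.npz');F=j['R'].T@s['ft_force'][:2];r=np.hypot(*v)
    a=np.arctan2(v[1],v[0]);a=a if a>-1 else a+6.28
    f=a
    for _ in range(20):
        h=13.5*abs(np.sin(f))+10*abs(np.cos(f))+6;f=a+np.arcsin(h/r)
    n=np.array([-np.sin(f),np.cos(f)]);print('theta',f,'r along',v@[np.cos(f),np.sin(f)],'push',-F@n,'F along',F@[np.cos(f),np.sin(f)],'|F|',np.linalg.norm(s['ft_force']))
E
python3 -c "
from h import *
lev()"
```

```text
t 13.85 p [0.4896 0.4032 0.0596] jig [-36.6758 281.9375] yaw 1.4537014234565435 down [ 0.0062  0.0029 -1.    ] F [ 6.3964 -3.2819 -0.1504] w 0.0006642403182203259
theta 2.048745142651431 r along 75.51014915326401 push 4.818105344792776 F along -5.3357871537816575 |F| 7.190784788224942
```

>>> {"api": "apply_moves", "payload": {
  "targets": "0 0 0 -0.0006 -0.0036 0 1;0 0 0 -0.0008 -0.0036 0 1;0 0 0 -0.001 -0.0036 0 1"
}}

```text
t: 14.15
position: [0.4803, 0.4026, 0.06]
orientation: [0.747, 0.665, 0.005, 0.002]
ft_force: [11.3, -1.6, -2.7]
gripper_width: 0.0001
grip_force: 4.5
```

```bash
python3 -c "
from h import *
lev()"
```

```text
t 14.15 p [0.4803 0.4026 0.06  ] jig [-45.7953 280.3097] yaw 1.4540605388593786 down [ 0.0095  0.0041 -0.9999] F [11.2665 -1.6336 -2.7169] w 7.824338685052755e-05
theta 2.1657854319552294 r along 76.11939535006175 push 9.24355200723683 F along -6.645252140321462 |F| 11.7040305399524
```

>>> {"api": "apply_moves", "payload": {
  "targets": "0 0 0 -0.002 -0.0015 0 1;0 0 0 -0.002 -0.0015 0 1"
}}

```text
t: 14.35
position: [0.4785, 0.4014, 0.0605]
orientation: [0.747, 0.664, 0.008, 0.001]
ft_force: [11.8, 6.8, -6.1]
gripper_width: 0.0002
grip_force: 6.5
```

```bash
python3 -c "
from h import *
lev()"
```

```text
t 14.35 p [0.4785 0.4014 0.0605] jig [-47.5    278.9254] yaw 1.4530658489391133 down [ 0.0127  0.0088 -0.9999] F [11.751   6.7807 -6.0693] w 0.0002433243570755077
theta 2.1948962684741415 r along 75.29683300036005 push 13.565528334269024 F along 0.20265315038040346 |F| 14.862738105363746
```

>>> {"api": "apply_moves", "payload": {
  "targets": "0 0 0 -0.0009 -0.0012 0 1;0 0 0 -0.0006 -0.0008 0 1"
}}

```text
t: 14.55
position: [0.4769, 0.4008, 0.0606]
orientation: [0.748, 0.664, 0.008, 0.001]
ft_force: [13.0, 6.3, -6.5]
gripper_width: 0.0005
grip_force: 6.9
```

```bash
python3 -c "
from h import *
lev()"
```

```text
t 14.55 p [0.4769 0.4008 0.0606] jig [-49.014  278.1384] yaw 1.4529645379977016 down [ 0.0137  0.0099 -0.9999] F [13.0252  6.2988 -6.4636] w 0.0005327732640230608
theta 2.21733082302761 r along 75.0503297047069 push 14.421458313787916 F along -1.1624361927321978 |F| 15.846366986911292
```

>>> {"api": "apply_moves", "payload": {
  "targets": "0 0 0 -0.001 -0.0012 0 1;0 0 0 -0.0008 -0.0008 0 1;0 0 0 0 0 0 1"
}}

```text
t: 14.85
position: [0.4752, 0.4002, 0.0608]
orientation: [0.748, 0.664, 0.009, 0.001]
ft_force: [12.1, 9.1, -8.0]
gripper_width: 0.0007
grip_force: 7.3
```

```bash
python3 -c "
from h import *
lev()"
```

```text
t 14.85 p [0.4752 0.4002 0.0608] jig [-50.6199 277.2607] yaw 1.4527242334811061 down [ 0.0147  0.0114 -0.9998] F [12.0673  9.0566 -8.032 ] w 0.0007458338763592725
theta 2.2413399232365387 r along 74.79155793569153 push 15.028118910431445 F along 1.3404348385604141 |F| 17.09250678119082
```

>>> {"api": "apply_moves", "payload": {
  "targets": "0 0 0 -0.001 -0.0012 0 1;0 0 0 0 0 0 1"
}}

```text
t: 15.05
position: [0.4739, 0.3997, 0.0608]
orientation: [0.748, 0.664, 0.01, 0.0]
ft_force: [12.7, 9.2, -8.3]
gripper_width: 0.0003
grip_force: 7.5
```

```bash
python3 -c "
from h import *
lev()"
```

```text
t 15.05 p [0.4739 0.3997 0.0608] jig [-51.7842 276.6232] yaw 1.452597525915997 down [ 0.0149  0.0119 -0.9998] F [12.7023  9.1908 -8.2798] w 0.00034663649627940645
theta 2.2586632802569966 r along 74.63221874203008 push 15.655669144676576 F along 0.8488826356889794 |F| 17.73063193068871
```

>>> {"api": "apply_moves", "payload": {
  "targets": "0 0 0 -0.001 -0.0012 0 1;0 0 0 -0.001 -0.0012 0 1;0 0 0 0 0 0 1"
}}

```text
t: 15.35
position: [0.472, 0.3988, 0.061]
orientation: [0.748, 0.664, 0.011, 0.0]
ft_force: [14.1, 11.2, -9.8]
gripper_width: 0.0004
grip_force: 8.5
```

```bash
python3 -c "
from h import *
lev()"
```

```text
t 15.35 p [0.472  0.3988 0.061 ] jig [-53.5743 275.5569] yaw 1.4524722067420799 down [ 0.0164  0.0135 -0.9998] F [14.1083 11.1734 -9.7611] w 0.00038933134479197674
theta 2.285867011818157 r along 74.35361998562591 push 17.952237879807342 F along 1.2665286126746071 |F| 20.473555108689336
```

>>> {"api": "apply_moves", "payload": {
  "targets": "0 0 0 -0.001 -0.0012 0 1;0 0 0 0 0 0 1"
}}

```text
t: 15.55
position: [0.4707, 0.3981, 0.061]
orientation: [0.748, 0.664, 0.011, 0.0]
ft_force: [12.8, 12.3, -9.7]
gripper_width: 0.0001
grip_force: 8.5
```

```bash
python3 -c "
from h import *
lev()"
```

```text
t 15.55 p [0.4707 0.3981 0.061 ] jig [-54.8617 274.7526] yaw 1.4523531256362974 down [ 0.0162  0.0137 -0.9998] F [12.8291 12.3298 -9.7214] w 0.00013989306545255433
theta 2.3056367357628877 r along 74.15585522804278 push 17.60323125090914 F along 2.595480519980484 |F| 20.27601568978317
```

>>> {"api": "apply_moves", "payload": {
  "targets": "0 0 0 -0.0009 -0.0011 0 1;0 0 0 0 0 0 1"
}}

```text
t: 15.75
position: [0.4697, 0.3977, 0.061]
orientation: [0.748, 0.664, 0.011, 0.0]
ft_force: [13.0, 13.0, -10.1]
gripper_width: 0.0006
grip_force: 8.9
```

```bash
python3 -c "
from h import *
lev()"
```

```text
t 15.75 p [0.4697 0.3977 0.061 ] jig [-55.7772 274.1782] yaw 1.4522458824276714 down [ 0.0167  0.0143 -0.9998] F [ 12.9897  13.0428 -10.1172] w 0.000594250249847136
theta 2.319652667539798 r along 74.03265511878892 push 18.1892244499408 F along 2.828288408965097 |F| 21.004876738958515
```

Firmly nipped at 18 N of push, 21 N in total. I'll release slowly, back off, rise and look.

>>> {"api": "apply_moves", "payload": {
  "targets": "0 0 0 0.002 0.002 0 1;0 0 0 0.002 0.003 0 1;0 0 0 0.004 0.005 0 1;0 0 0 0.01 0.01 0 1;0 0 0 0.015 0.015 0 1;0 0 0 0 0 -0.04 1;0 0 0 0 0 -0.05 1;0 0 0 -0.035 -0.015 -0.04 1;0 0 0 -0.04 -0.03 -0.02 1;0 0 0 0 0 0 1"
}}

```text
t: 16.75
position: [0.4474, 0.3531, 0.206]
orientation: [0.747, 0.664, 0.0, -0.0]
ft_force: [0.1, -0.1, 0.0]
gripper_width: 0.0005
grip_force: 0.0
```

Run:
```python
from h import *
show();snap('scene','sc5');snap('top','top5');snap('wrist','w5')
a=cv2.imread('pics/w5.png');b=cv2.imread('pics/sc5.png')[130:290,210:420];c_=cv2.imread('pics/top5.png')[150:265,205:345]
cv2.imwrite('pics/w5b.png',np.hstack([cv2.resize(a,(440,330)),np.vstack([cv2.resize(b,(350,165*350//217)),cv2.resize(c_,(350,288))])[:330+0]]) if 0 else np.vstack([np.hstack([cv2.resize(b,(400,300)),cv2.resize(c_,(365,300))]),cv2.resize(a[:250],(765,300))]))
```

```text
t 16.75 p [0.4474 0.3531 0.206 ] jig [-72.7365 227.3272] yaw 1.4530297906420266 down [ 0.0001  0.0005 -1.    ] F [ 0.0752 -0.1186  0.0384] w 0.0005299465390167224
```

View pics/w5b.png

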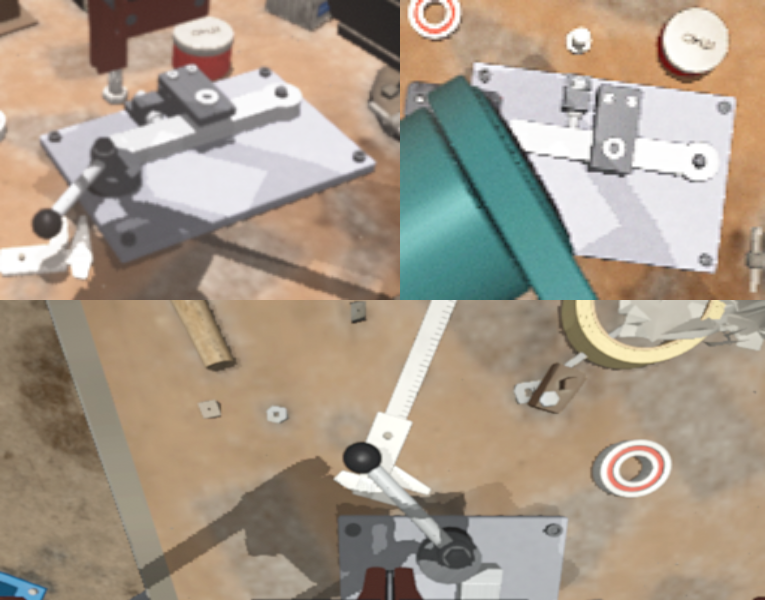

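The views show the link against the stop screw, under the bush, with the cam closed on its tip. The lever has stayed round with its ball at (361,458) in the wrist panel, and the loose things haven't moved. I'll check the lever angle before handing in.

```bash
python3 -c "
from h import *
b=tojig(at('w5',241.6,131.7,.055));s=tojig(at('w5',306.5,213,.065));v=b-s
print(b,s,np.arctan2(v[1],v[0]),np.hypot(*v))
if np.arctan2(v[1],v[0])>2.15: print(robot.finish_job())"
```

```text
[-0.0876  0.2894] [-0.0232  0.2097] 2.251293810903716 0.10248761505099556
the job is handed in; nothing more can be done
None
```

The link is swung onto the stop screw and clamped by the cam lever, which stayed closed at about 2.25 rad after release. My last push was 18 N (21 N total force, under the 25 N limit), the loose things looked undisturbed, and the job was handed in at about 17 s of the 72 s.

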